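# Set the angle gauge on the stud and hold it at its mark

### The arm

A 6-joint arm with a two-finger parallel gripper is mounted at the origin on a cart in front of the work surface, level with it; the furniture and walls round the work are solid. World frame = base frame: x ahead of the robot, y to its left, z up, the work surface at z = 0. Lengths are in mm, angles in rad, forces in N, time in s.
With the tool pointing down it reaches from about 275 to 750 mm from the base axis. Payload 10.2 kg.
Tool frame: the origin (TCP) lies at the very end of the fingers, on their centre line; the grasp point (between the pads) lies behind it (ctrl.grasp_offset is the z of the grasp point in the tool frame, in mm); z points along the fingers, y is the direction in which the jaws open and shut (so a half turn about z gives the same grasp; the last joint's range is limited). The gripper opens to 85 mm and grips with 20 to 120 N. Pads are 22 mm wide; open, the fingers measure 114 mm over their backs; the gripper's body (76 mm by 85 mm) begins 54 mm behind the grasp point. The pads swing forward as they close: fully open they stand 13 mm farther back than shut.
Start: joints at [-1.476, 0.313, 1.498, -0, 1.331, -0.223], TCP at [164.038, -498.721, 231.294] pointing down, gripper open.
Joint ranges: [-2.94, 2.94], [-0.97, 2.17], [0.19, 2.56], [-1.23, 4.37], [0.02, 3.11], [-2.88, 2.88]. Speed limits (rad/s): [2.39, 2.39, 3.01, 3.14, 3.14, 3.14].

### API

Orientations are given as a unit quaternion [w, x, y, z].
In Python, from rig import ctrl, capture, job gives the robot as it stands. The module is installed in compiled form; this text tells all that it offers.
- The arm moves only by the tool move_arm, never from a script. Its argument "series" is a list of rows, each a list of 7 numbers: the turn, a rotation vector about the tool's x, y, z in rad, then the shift along the tool's x, y, z in cm, then the opening, from 0 (shut) to 1 (fully open). A call has 1 to 5 rows; each row is the pose to reach, as a shift and turn from the pose measured when the call began, along the tool's axes at that moment; what a row does not reach only later rows make up. A row lasts 1/12 s, in which the tool goes at most 41.7 mm and 7.16 degrees, less where a joint would pass 70% of its speed; a pose out of reach is approached as far as the arm can. A call with a gripper value outside its range is refused whole. The fingers move at their own pace and stop on an object; "grip_force" is the grip in N (left out, the last holds). Time passes only in rows, so rows that repeat a pose let the fingers close. It gives the time, the measured TCP pose, the force and the opening at its end, in the units of the state.
- ctrl.sense(): the state, without advancing time (a new reading comes with each control period).
- capture(name): name is "side" or "top" or "wrist"; returns a dict with "frame" (420x560x3 uint8, red, green, blue), "mtx" (3x3 intrinsics, pixels), "R" (3x3) and "t" (3): a world point X has camera coordinates R X + t. Camera axes: x right, y down, z forward; pixel columns grow to the right and rows downward; lengths in mm; the calibration is good to about 2 mm. A picture is of the moment at which its call begins. There is no depth.
- job.finish_job(): hands the job in, once; it reports no verdict.
The state is a dict: "time_s": time; "joints": joint angles; "dq": joint speeds; "tau": joint torques, N m; "eef_pos": TCP position; "ee_rot": TCP orientation; "force": force on the tool from outside, world axes, zero at the start; "wrist_torque": the same for the moment, N m; "grip_width": opening from 0.0 (shut) to 1.0 (fully open).
Only numpy, scipy, OpenCV 4.12 (cv2) and the standard library are available. Lean on these libraries where they do the work, as an engineer would, in place of code of your own. Each camera call takes 0.05 s, during which the arm holds its last target.

### The job

The set angle is to be shown on the stud. First slide the round stud base along the table, without lifting it, until it stands wholly inside the ring of tape; then pick up the angle gauge by its handle, set the notch under its foot on the ball of the stud, and rock the gauge sideways on the ball until its hanging pointer settles on the small index tab of the dial. Finish holding the gauge like that: still in the gripper, still resting on the ball and clear of everything else, pointer at rest on the tab; do not shift the other things on the table.

Things in the scene. Friction and masses are not known exactly. Their poses are not given: they have to be found in the camera images.
- outline: Ring of whitish tape strips stuck flat on the table (nothing to bump into): inner diameter 120 mm, outer 136 mm, with four small gaps. Origin at its centre on the table top. It never moves.
- stud_ball (a point): Centre of the ball (20 mm in diameter) on top of the stud, 66 mm above the table while the base stands on it, straight above the centre of the stud base. z is up.
- stud_base: Loose dark steel disc, 90 mm in diameter, 25 mm high, 0.6 to 1.1 kg; origin at the centre of its underside. From its middle rises a steel stud 14 mm in diameter (nut 28 mm across at its foot, to 38 mm height) that ends in a ball, top 76 mm above the table. Stands 15 to 33 cm right or left of the tape ring; its yaw does not matter.
- gauge: Loose angle gauge, 0.28 to 0.46 kg, standing at first on the other side of the ring. Origin at the centre of the underside of its foot; -x out of the dial (which looks past the robot's right side, 23 to 63 degrees off the robot's -x), y along the foot, to the left seen facing the dial, z up. Foot bar 30 x 120 x 22 mm, V notch along x under its middle, 26 mm wide, 13 deep; round case 112 mm across, 24 mm thick.
- gauge_grip (a point): Middle of the gauge's handle, the place to grip, 158 mm above the underside of the foot: a square black post 22 x 22 mm, from 132 (top of the round case) to 182 mm above the underside. Axes as the gauge's.
- gauge_notch (a point): Middle of the notch under the gauge's foot, 1 mm below the underside and 159 mm straight below gauge_grip in the gauge's own axes. It coincides with the centre of the stud's ball when the ball is seated in the notch.
- pointer_tip (a point): Tip of the gauge's pointer, 42 mm from the dial centre: a dark steel needle with a round bob that hangs from the dial centre and swings freely in the plane of the dial (about 0.4 s a swing, settles in 1 to 2 s). It is sealed in the case and cannot be touched.
- index_tab (a point): Middle of the index tab, 42 mm from the dial centre near the bottom of the dial: a small brass tab 7 mm wide and 10 mm long (radially), just behind the pointer; this point lies in the pointer's plane. It keeps its place on the dial and cannot be touched. The pointer is on the tab when its tip is within the tab's width.
- pointer (a joint): Angle of the pointer on the dial, rad, about the gauge's x axis: 0 towards the foot of the gauge, positive towards the gauge's +y side (left when facing the dial). The pointer hangs plumb, so tilting the top of the gauge to its +y side by an angle a makes it read +a.
- index (a joint): Angle of the index tab on the dial, rad, counted the same way as the pointer's; fixed during a run, 0.20 to 0.42 (11 to 24 degrees).
- hex_key: Steel hex key, 33 x 93 x 6 mm; origin at the centre of its underside. A loose bystander, to be left where it is.
- cap_1: Yellow shaft cap standing, 18 mm in diameter, 32 mm high; origin at the centre of its underside. A loose bystander, to be left where it is.
- grease_tin: Flat white tin, 67 mm in diameter, 36 mm high; origin at the centre of its underside. A loose bystander, to be left where it is.
- tape_roll: Roll of brown tape lying flat, 110 mm in diameter, 48 mm high; origin at the centre of its underside. A loose bystander, to be left where it is.
- pin_box: Open carton of pins, 87 x 121 x 64 mm high; origin at the centre of its underside. A loose bystander, to be left where it is.
- marker_1: Marker pen, 18 x 127 mm; origin at the centre of its underside. A loose bystander, to be left where it is.

How it is judged:
By the outcome, as a careful person would: the job done as asked, in the order asked, and still so for the second after the job is handed in, while the arm keeps its last pose, push and grip.
It also fails if it takes over 67 s, if anything falls off the work surface, if the arm or the gripper's body presses on something with over 40 N, if the wrist force passes 120 N, or if a joint passes its speed limit or range.

## Working session

There is one attempt and no reset: what is moved stays moved. The work goes in short steps, Python scripts to look and compute and a tool call to move; the robot and the scene stay as the last step left them, time stands still between calls to the robot, and variables do not carry over. Pictures are saved under pics/ and viewed, and the job is handed in when it is done.

Besides the shell and the picture viewer there is one more tool, called after "Request:" by a JSON object that holds its "op" and its "data", one argument or row to a line. move_arm: Moves the arm, as the interface text tells. Its arguments: {"type":"object","properties":{"series":{"type":"array","items":{"type":"array","items":{"type":"number"}}},"grip_force":{"type":"number"}},"required":["series"]}

```bash
mkdir -p pics; python3 - <<'E'
from rig import ctrl,capture
import cv2
for n in("side","top","wrist"):
    c=capture(n); cv2.imwrite(f"pics/{n}0.png",c["frame"][:,:,::-1])
    import numpy as np
    print(n,c["mtx"].round(1).tolist(),c["R"].round(3).tolist(),c["t"].round(1).tolist(), (-c["R"].T@c["t"]).round(0))
print(ctrl.sense(),ctrl.grasp_offset)
E
```

```text
side [[509.0, 0.0, 274.4], [0.0, 509.0, 208.0], [0.0, 0.0, 1.0]] [[0.998, 0.067, 0.003], [0.046, -0.646, -0.762], [-0.049, 0.76, -0.648]] [-558.8, 97.4, 1410.6] [ 623. -972.  990.]
top [[420.8, 0.0, 284.1], [0.0, 420.8, 207.2], [0.0, 0.0, 1.0]] [[-0.02, -1.0, 0.016], [-0.997, 0.019, -0.08], [0.079, -0.017, -0.997]] [19.0, 565.7, 1357.5] [ 456.   32. 1398.]
wrist [[376.1, 0.0, 273.5], [0.0, 376.1, 203.0], [0.0, 0.0, 1.0]] [[0.312, -0.95, -0.001], [-0.914, -0.301, 0.273], [-0.26, -0.084, -0.962]] [-524.6, -36.7, 379.7] [ 229. -477.  375.]
{'time_s': 0.15, 'joints': array([-1.47639952e+00,  3.13323140e-01,  1.49826966e+00,  1.62669426e-05,
        1.33100815e+00, -2.23378878e-01]), 'dq': array([-0.00144003, -0.00189037, -0.00315508,  0.00017645, -0.00036205,
       -0.0009378 ]), 'tau': array([ 7.34208497e-04, -4.12367356e+01, -2.59797210e+01, -2.28477365e-04,
        3.22985223e-03,  1.95370205e-05]), 'eef_pos': array([ 164.02228148, -498.51118745,  230.86301905]), 'ee_rot': array([-5.02588950e-04,  9.87404040e-01,  1.58218225e-01,  4.03737329e-05]), 'force': array([-0.54277905, -0.28764072, -0.01822176]), 'wrist_torque': array([-0.0114137 ,  0.00564424, -0.00111102]), 'grip_width': 1.0012704362198797} -18.700000000000003
```

View pics/side0.png

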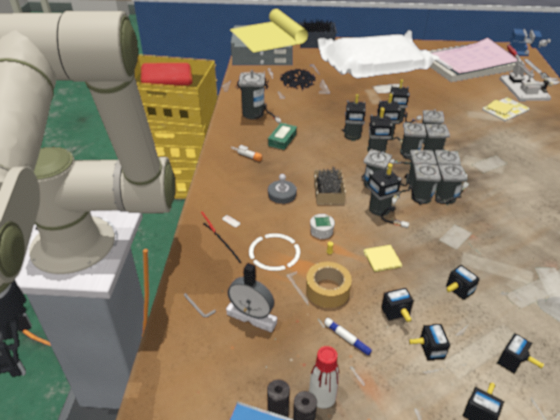

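View pics/top0.png

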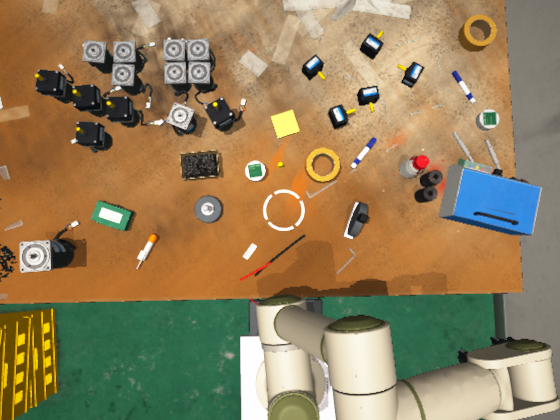

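View pics/wrist0.png

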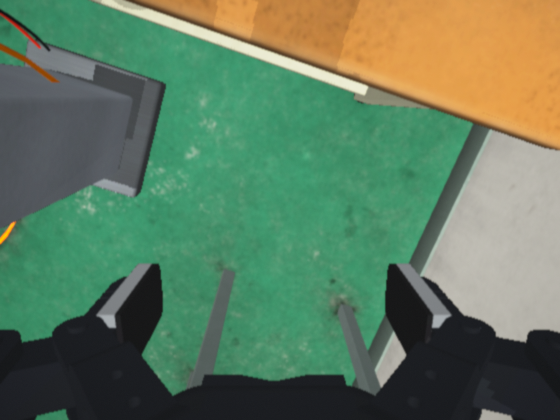

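```bash
cat > h.py <<'E'
import numpy as np,cv2
from rig import ctrl,capture
def ray(c,u,v):
    d=c["R"].T@np.linalg.inv(c["mtx"])@np.array([u,v,1.]);return -c["R"].T@c["t"],d
def onz(c,u,v,z):
    o,d=ray(c,u,v);return (o+d*(z-o[2])/d[2])
def proj(c,X):
    p=c["mtx"]@(c["R"]@np.asarray(X,float)+c["t"]);return p[:2]/p[2]
def tri(cs,ps):
    A=np.zeros((3,3));b=np.zeros(3)
    for c,p in zip(cs,ps):
        o,d=ray(c,*p);d/=np.linalg.norm(d);P=np.eye(3)-np.outer(d,d);A+=P;b+=P@o
    X=np.linalg.solve(A,b);return X
def crop(c,x0,y0,w,h,s,name):
    f=c["frame"][y0:y0+h,x0:x0+w,::-1];cv2.imwrite("pics/"+name,cv2.resize(f,None,fx=s,fy=s,interpolation=cv2.INTER_CUBIC))
E
python3 - <<'E'
from h import *
t=capture("top");s=capture("side")
crop(t,170,140,220,140,3.6,"tc.png");crop(s,180,160,220,180,3.3,"sc.png")
E
```

```text
(no output)
```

View pics/tc.png

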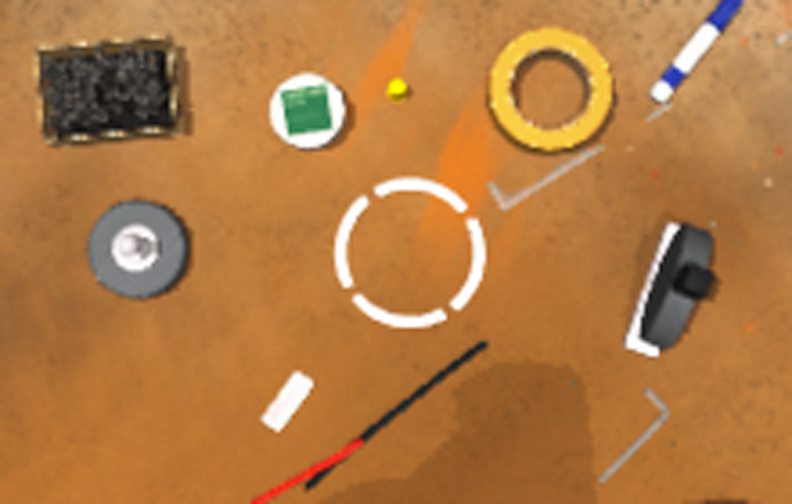

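View pics/sc.png

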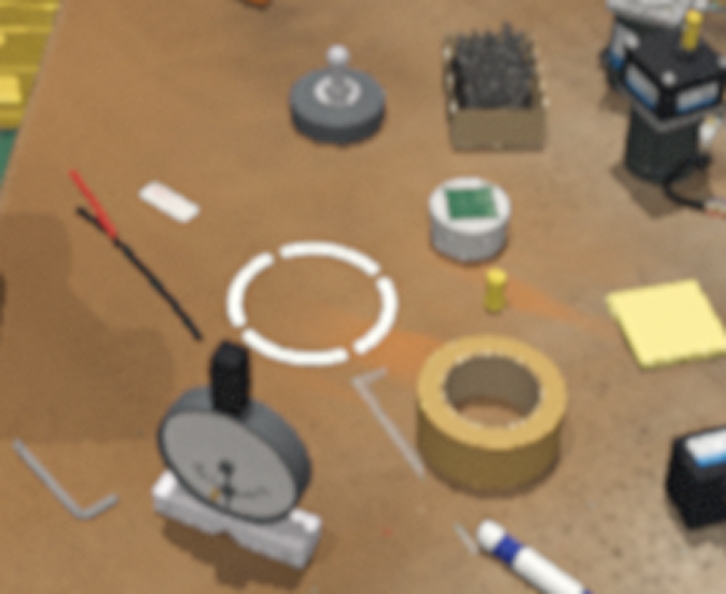

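```bash
python3 - <<'E'
from h import *
t=capture("top");s=capture("side")
def T(x,y):return (170+x/3.6-.36,140+y/3.6-.36)
def S(x,y):return (180+x/3.3-.35,160+y/3.3-.35)
# ring fit via mask in both
for n,c,(x0,y0,w,h) in(("top",t,(255,180,60,60)),("side",s,(240,225,68,50))):
    f=c["frame"][y0:y0+h,x0:x0+w].astype(int);m=(f.min(2)>165)
    v,u=np.nonzero(m);P=np.array([onz(c,a+x0,b+y0,0)[:2] for a,b in zip(u,v)])
    A=np.c_[2*P,np.ones(len(P))];r=np.linalg.lstsq(A,(P**2).sum(1),rcond=None)[0]
    print(n,"ring",r[:2],np.sqrt(r[2]+r[0]**2+r[1]**2),len(P))
print("base top",onz(t,*T(138.5,249),25), "side",onz(s,*S(337,97),25))
print("ball tri",tri([t,s],[T(140,245),S(338,55)]), onz(t,*T(137,245),66),onz(s,*S(338,55),66))
print("handle top",onz(t,*T(695,279),182),onz(s,*S(231,349),182))
for n,p in dict(a=(672,222),b=(628,346),c=(657,356)).items(): print("foot",n,onz(t,*T(*p),22))
for n,p in dict(L=(153,493),L0=(160,506),R=(303,566),R1=(300,547)).items(): print("foot side",n,onz(s,*S(*p),0 if n in"R L0" else 22))
for n,p in dict(tin=(308,112)).items(): print(n,onz(t,*T(*p),36))
for n,p in dict(hex1=(500,205),hex2=(665,412),cap=(397,90),wire=(486,345)).items(): print(n,onz(t,*T(*p),5))
print("roll",onz(t,*T(551,89),48),"box",onz(t,*T(110,90),64))
E
```

```text
top ring [562.76097183  13.46658758] 65.69265144583106 352
side ring [559.02078052   8.88095949] 64.3603769667158 446
base top [565.06939043 256.26180365  25.        ] side [565.83910173 251.28986601  25.        ]
ball tri [565.40144314 246.58776869  76.90412393] [565.37868044 250.85712575  66.        ] [565.67836012 261.39449128  66.        ]
handle top [ 520.01745609 -216.56707485  182.        ] [ 520.76819805 -218.94423786  182.        ]
foot a [ 580.96581181 -229.98774912   22.        ]
foot b [ 468.63379427 -186.10944852   22.        ]
foot c [ 459.05536937 -212.21967061   22.        ]
foot side L [ 455.52865062 -197.27343658    0.        ]
foot side L0 [ 462.29658142 -208.73705149    0.        ]
foot side R [ 570.46256453 -254.10787974    0.        ]
foot side R1 [ 568.38596673 -254.27751733   22.        ]
tin [685.98945351 100.43502028  36.        ]
hex1 [601.23629369 -74.19234247   5.        ]
hex2 [ 407.76762433 -220.90787691    5.        ]
cap [710.44919526  19.0301429    5.        ]
wire [472.27905698 -58.15350112   5.        ]
roll [ 701.15112076 -119.57629404   48.        ] box [704.03274349 274.32902389  64.        ]
```

```bash
cat >> h.py <<'E'
from scipy.spatial.transform import Rotation as Ro
def st():
    s=ctrl.sense();q=s["ee_rot"];return s,s["eef_pos"],Ro.from_quat([q[1],q[2],q[3],q[0]])
def down(yaw,tiltvec=None):
    # tool x along world yaw, pointing down
    R=Ro.from_euler("z",yaw)*Ro.from_euler("x",np.pi)
    if tiltvec is not None: R=Ro.from_rotvec(tiltvec)*R
    return R
def go(target,R):
    s,p,R0=st();d=R0.inv().apply(np.asarray(target)-p)/10;r=(R0.inv()*R).as_rotvec()
    print("t",round(s["time_s"],2),"p",p.round(1),"F",s["force"].round(1),"g",round(s["grip_width"],3),"ROW",r.round(3).tolist()+d.round(2).tolist())
E
python3 - <<'E'
from h import *
go([565,254,231],down(0))
E
```

```text
t 0.35 p [ 164.  -498.7  231.2] F [-0.5 -0.4  0.3] g 1.001 ROW [-0.0, -0.0, 0.318, 61.61, -58.97, 0.04]
```

Request:
{"op": "move_arm", "data": {
  "series": [
    [0, 0, 0.318, 61.6, -59, 0, 1],
    [0, 0, 0.318, 61.6, -59, 0, 1],
    [0, 0, 0.318, 61.6, -59, 0, 1],
    [0, 0, 0.318, 61.6, -59, 0, 1],
    [0, 0, 0.318, 61.6, -59, 0, 1]
  ]
}}

```text
time_s: 0.77
eef_pos: [262.3, -313.0, 231.3]
ee_rot: [-0.0, 1.0, -0.001, 0.0]
force: [0.5, -1.2, 0.1]
grip_width: 0.996
```

```bash
python3 - <<'E'
from h import *
go([565,254,231],down(0))
E
```

```text
t 0.77 p [ 262.3 -313.   231.3] F [ 0.5 -1.2  0.1] g 0.996 ROW [-0.0, -0.0, -0.001, 30.2, -56.73, 0.04]
```

Request:
{"op": "move_arm", "data": {
  "series": [
    [0, 0, 0, 30.3, -56.7, 0, 1],
    [0, 0, 0, 30.3, -56.7, 0, 1],
    [0, 0, 0, 30.3, -56.7, 0, 1],
    [0, 0, 0, 30.3, -56.7, 0, 1],
    [0, 0, 0, 30.3, -56.7, 0, 1]
  ]
}}

```text
time_s: 1.18
eef_pos: [360.6, -129.2, 231.6]
ee_rot: [0.0, 1.0, -0.001, 0.0]
force: [0.7, -1.1, 0.3]
grip_width: 1.0
```

Request:
{"op": "move_arm", "data": {
  "series": [
    [0, 0, 0, 20.8, -37.8, 0, 1],
    [0, 0, 0, 20.8, -37.8, 0, 1],
    [0, 0, 0, 20.8, -37.8, 0, 1],
    [0, 0, 0, 20.8, -37.8, 0, 1],
    [0, 0, 0, 20.8, -37.8, 0, 1]
  ]
}}

```text
time_s: 1.6
eef_pos: [461.2, 53.7, 231.7]
ee_rot: [0.0, 1.0, -0.001, 0.001]
force: [0.5, -1.2, 0.8]
grip_width: 0.999
```

```bash
python3 - <<'E'
from h import *
go([565,254,200],down(0))
E
```

```text
t 1.6 p [461.2  53.7 231.7] F [ 0.5 -1.2  0.8] g 0.999 ROW [0.001, -0.001, -0.001, 10.35, -20.05, 3.17]
```

Request:
{"op": "move_arm", "data": {
  "series": [
    [0, 0, 0, 10.4, -20.0, 3, 0.6],
    [0, 0, 0, 10.4, -20.0, 3, 0.6],
    [0, 0, 0, 10.4, -20.0, 3, 0.6],
    [0, 0, 0, 10.4, -20.0, 3, 0.6],
    [0, 0, 0, 10.4, -20.0, 3, 0.6]
  ]
}}

```text
time_s: 2.02
eef_pos: [556.2, 236.9, 204.0]
ee_rot: [0.0, 1.0, -0.0, 0.001]
force: [1.3, 0.0, 0.4]
grip_width: 0.598
```

Request:
{"op": "move_arm", "data": {
  "series": [
    [0, 0, 0, 0.3, -0.8, 0, 0.6],
    [0, 0, 0, 0.3, -0.8, 0, 0.6]
  ]
}}

```text
time_s: 2.18
eef_pos: [559.2, 247.2, 202.7]
ee_rot: [0.0, 1.0, 0.001, -0.0]
force: [-0.2, -0.4, -0.3]
grip_width: 0.597
```

```bash
python3 - <<'E'
from h import *
go([565,254,27],down(0))
w=capture("wrist");cv2.imwrite("pics/w1.png",w["frame"][:,:,::-1])
for X in([565,254,76],[565,254,25]):print(proj(w,X))
E
```

```text
t 2.18 p [559.2 247.2 202.7] F [-0.2 -0.4 -0.3] g 0.597 ROW [0.001, 0.0, 0.002, 0.58, -0.69, 17.57]
[263.66127216 184.23093185]
[265.09895196 170.9995243 ]
```

View pics/w1.png

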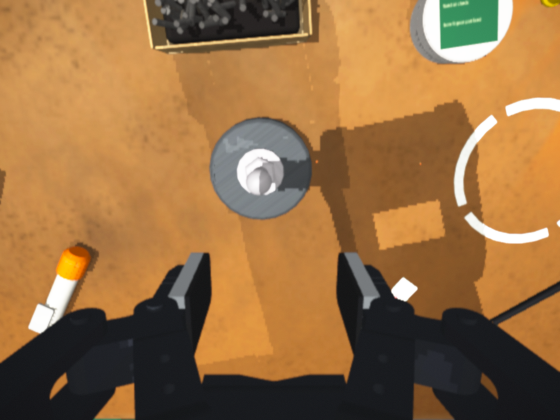

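```bash
python3 - <<'E'
from h import *
w=capture("wrist")
print(onz(w,261,169,25),onz(w,259.5,180,66))
t=capture("top");f=t["frame"]
b=onz(w,261,169,25);go([b[0],b[1],95],down(0))
E
```

```text
[566.52184308 255.75812126  25.        ] [565.72129857 255.64489381  66.        ]
t 2.33 p [559.  243.9 204.3] F [-0.   0.1  0.6] g 0.598 ROW [0.001, -0.001, -0.002, 0.73, -1.2, 10.93]
```

Request:
{"op": "move_arm", "data": {
  "series": [
    [0, 0, 0, 0.7, -1.2, 3, 0.6],
    [0, 0, 0, 0.7, -1.2, 7, 0.6],
    [0, 0, 0, 0.7, -1.2, 11, 0.6],
    [0, 0, 0, 0.7, -1.2, 11, 0.6],
    [0, 0, 0, 0.7, -1.2, 11, 0.6]
  ]
}}

```text
time_s: 2.75
eef_pos: [565.8, 254.5, 94.5]
ee_rot: [0.001, 1.0, -0.002, -0.0]
force: [0.4, 0.7, 0.5]
grip_width: 0.599
```

```bash
python3 - <<'E'
from h import *
go([566,256,31],down(0))
E
```

```text
t 2.75 p [565.8 254.5  94.5] F [0.4 0.7 0.5] g 0.599 ROW [0.002, 0.001, -0.003, 0.02, -0.16, 6.35]
```

Request:
{"op": "move_arm", "data": {
  "series": [
    [0, 0, 0, 0, -0.2, 3, 0.6],
    [0, 0, 0, 0, -0.2, 6.3, 0.6],
    [0, 0, 0, 0, -0.2, 6.3, 0.42],
    [0, 0, 0, 0, -0.2, 6.3, 0.42],
    [0, 0, 0, 0, -0.2, 6.3, 0.42]
  ]
}}

```text
time_s: 3.17
eef_pos: [567.6, 256.5, 35.3]
ee_rot: [0.0, 1.0, -0.002, 0.002]
force: [-0.2, -0.9, 0.8]
grip_width: 0.419
```

```bash
python3 - <<'E'
from h import *
go([561,11,30],down(0))
s=capture("side");crop(s,240,120,120,100,5,"s2.png")
E
```

```text
t 3.17 p [567.6 256.5  35.3] F [-0.2 -0.9  0.8] g 0.419 ROW [0.0, -0.004, -0.003, -0.58, 24.55, 0.53]
```

View pics/s2.png

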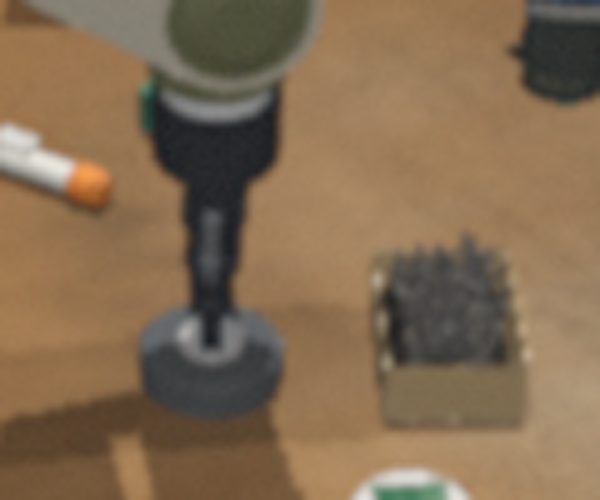

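Request:
{"op": "move_arm", "data": {
  "series": [
    [0, 0, 0, -0.1, 0, 0.5, 0.36],
    [0, 0, 0, -0.1, 0, 0.5, 0.36],
    [0, 0, 0, -0.1, 1, 0.5, 0.36],
    [0, 0, 0, -0.1, 2, 0.5, 0.36],
    [0, 0, 0, -0.1, 3, 0.5, 0.36]
  ],
  "grip_force": 20
}}

```text
time_s: 3.63
eef_pos: [566.9, 227.0, 31.2]
ee_rot: [-0.001, 1.0, -0.001, 0.003]
force: [0.6, 3.1, 0.7]
grip_width: 0.362
```

```bash
python3 - <<'E'
from h import *
go([561,11,30],down(0))
s=capture("side");crop(s,240,120,120,100,5,"s3.png")
E
```

```text
t 3.63 p [566.9 227.   31.2] F [0.6 3.1 0.7] g 0.362 ROW [-0.001, -0.006, -0.003, -0.53, 21.61, 0.09]
```

View pics/s3.png

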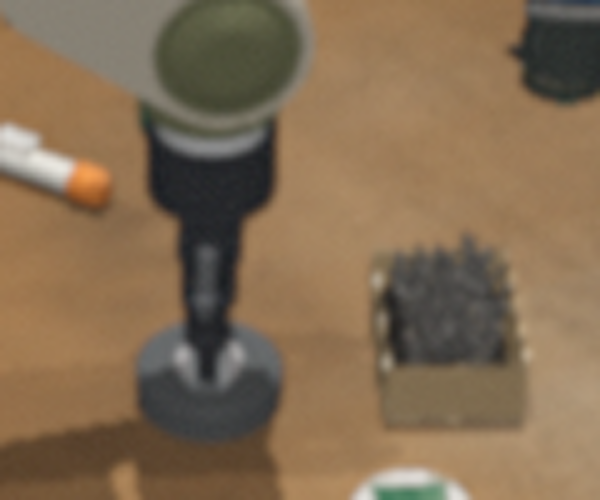

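Request:
{"op": "move_arm", "data": {
  "series": [
    [0, 0, 0, 0, 1.4, 0.1, 0.36],
    [0, 0, 0, -0.1, 2.8, 0.1, 0.36],
    [0, 0, 0, -0.1, 4.2, 0.1, 0.36],
    [0, 0, 0, -0.2, 5.6, 0.1, 0.36],
    [0, 0, 0, -0.2, 7.0, 0.1, 0.36]
  ]
}}

```text
time_s: 4.1
eef_pos: [564.3, 154.1, 29.9]
ee_rot: [-0.0, 1.0, -0.002, 0.003]
force: [-1.0, 4.6, -0.5]
grip_width: 0.358
```

```bash
python3 - <<'E'
from h import *
go([561,11,30],down(0))
E
```

```text
t 4.1 p [564.3 154.1  29.9] F [-1.   4.6 -0.5] g 0.358 ROW [-0.0, -0.005, -0.004, -0.27, 14.31, -0.01]
```

Request:
{"op": "move_arm", "data": {
  "series": [
    [0, 0, 0, 0, 1.4, 0, 0.36],
    [0, 0, 0, -0.1, 2.8, 0, 0.36],
    [0, 0, 0, -0.1, 4.2, 0, 0.36],
    [0, 0, 0, -0.2, 5.6, 0, 0.36],
    [0, 0, 0, -0.2, 7.0, 0, 0.36]
  ]
}}

```text
time_s: 4.52
eef_pos: [561.7, 82.8, 29.9]
ee_rot: [-0.0, 1.0, -0.002, 0.002]
force: [0.6, 4.1, -1.0]
grip_width: 0.36
```

```bash
python3 - <<'E'
from h import *
go([561,11,30],down(0))
s=capture("side");crop(s,220,160,120,120,5,"s4.png")
w=capture("wrist");cv2.imwrite("pics/w4.png",w["frame"][:,:,::-1])
E
```

```text
t 4.52 p [561.7  82.8  29.9] F [ 0.6  4.1 -1. ] g 0.36 ROW [-0.001, -0.005, -0.004, -0.04, 7.18, -0.01]
```

View pics/s4.png

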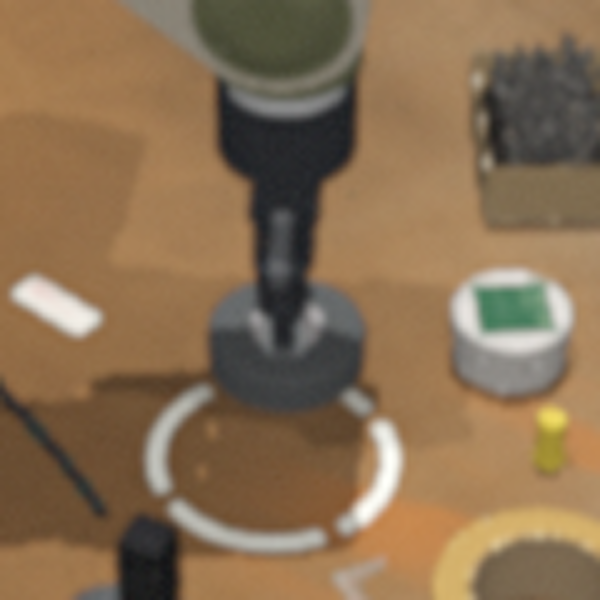

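View pics/w4.png

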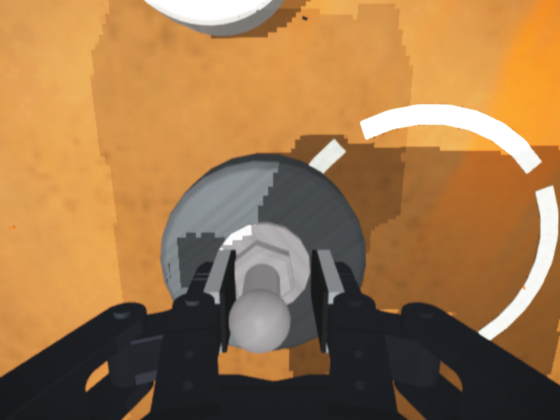

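Request:
{"op": "move_arm", "data": {
  "series": [
    [0, 0, 0, 0, 1.4, 0, 0.36],
    [0, 0, 0, 0, 2.8, 0, 0.36],
    [0, 0, 0, 0, 4.2, 0, 0.36],
    [0, 0, 0, 0, 5.6, 0, 0.36],
    [0, 0, 0, 0, 7.0, 0, 0.36]
  ]
}}

```text
time_s: 5.03
eef_pos: [561.6, 11.7, 30.1]
ee_rot: [-0.0, 1.0, -0.003, 0.002]
force: [0.6, 5.6, 0.7]
grip_width: 0.36
```

Request:
{"op": "move_arm", "data": {
  "series": [
    [0, 0, 0, 0, 0.1, 0, 0.36],
    [0, 0, 0, 0, 0.1, 0, 0.36]
  ]
}}

```text
time_s: 5.2
eef_pos: [561.6, 10.3, 30.2]
ee_rot: [0.0, 1.0, -0.003, 0.002]
force: [1.5, 0.0, 0.3]
grip_width: 0.36
```

```bash
python3 - <<'E'
from h import *
go([561,10,30],down(0))
s=capture("side");crop(s,220,160,120,120,5,"s5.png")
t=capture("top");crop(t,230,150,110,110,5,"t5.png")
E
```

```text
t 5.2 p [561.6  10.3  30.2] F [1.5 0.  0.3] g 0.36 ROW [0.0, -0.005, -0.007, -0.06, 0.03, 0.02]
```

View pics/s5.png

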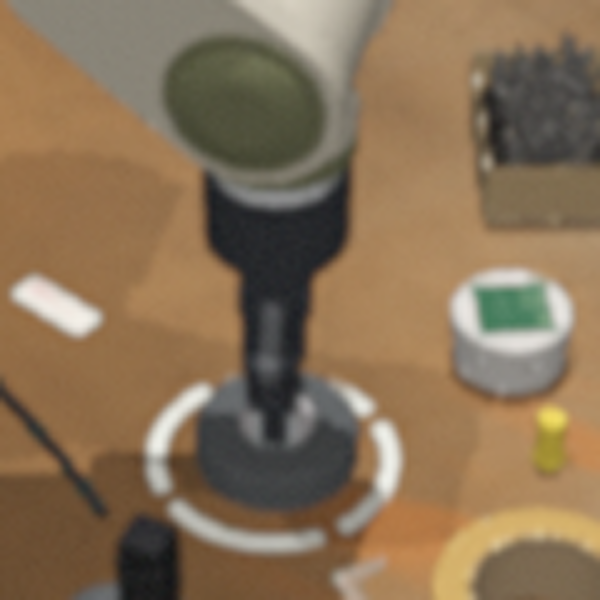

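View pics/t5.png

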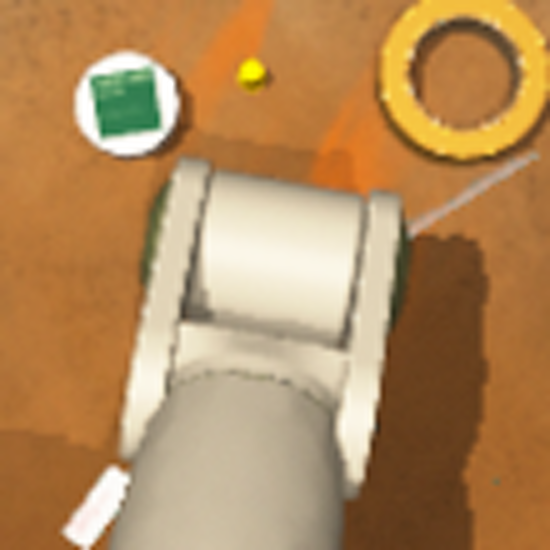

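Request:
{"op": "move_arm", "data": {
  "series": [
    [0, 0, 0, 0, 0, 0, 0.6],
    [0, 0, 0, 0, 0, 0, 0.6],
    [0, 0, 0, 0, 0, -4, 0.6],
    [0, 0, 0, 0, 0, -8, 0.6],
    [0, 0, 0, 0, 0, -12, 0.8]
  ]
}}

```text
time_s: 5.72
eef_pos: [560.5, 11.6, 151.5]
ee_rot: [0.0, 1.0, -0.002, 0.002]
force: [1.3, 0.1, 0.7]
grip_width: 0.724
```

```bash
python3 - <<'E'
from h import *
go([520,-218,290],down(0))
w=capture("wrist");cv2.imwrite("pics/w6.png",w["frame"][:,:,::-1])
E
```

```text
t 5.72 p [560.5  11.6 151.5] F [1.3 0.1 0.7] g 0.724 ROW [0.0, -0.003, -0.005, -3.89, 22.98, -13.87]
```

View pics/w6.png

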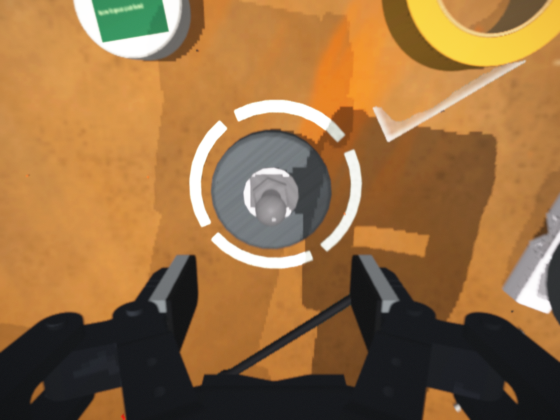

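```bash
python3 - <<'E'
from h import *
s=capture("side");f=s["frame"][250:335,220:285,::-1]
cv2.imwrite("pics/d.png",cv2.resize(f,None,fx=7,fy=7,interpolation=cv2.INTER_NEAREST))
w=capture("wrist");S,p,R=st()
Rc=w["R"]@R.as_matrix();print("R_ct",Rc.round(3).tolist(),"cam in tool",R.inv().apply(-w["R"].T@w["t"]-p).round(1))
print(S["joints"].round(3))
E
```

```text
R_ct [[-0.0, 1.0, -0.001], [-0.963, -0.0, -0.268], [-0.268, 0.001, 0.963]] cam in tool [  68.9    0.5 -147.8]
[-1.880e-01  4.580e-01  1.500e+00  1.000e-03  1.172e+00  1.387e+00]
```

View pics/d.png

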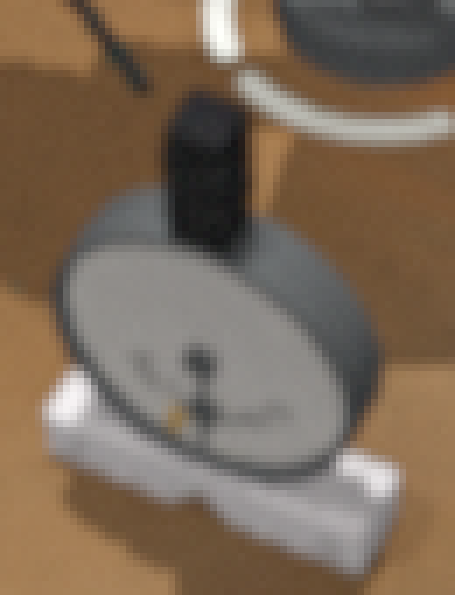

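Request:
{"op": "move_arm", "data": {
  "series": [
    [0, 0, -0.3, 0, 2, -4, 1],
    [0, 0, -0.6, -1, 6, -8, 1],
    [0, 0, -0.9, -2, 10, -12, 1],
    [0, 0, -1.17, -3, 14, -13.5, 1],
    [0, 0, -1.17, -3.9, 18, -13.5, 1]
  ]
}}

```text
time_s: 6.28
eef_pos: [529.9, -132.8, 279.6]
ee_rot: [0.003, 0.954, 0.301, 0.005]
force: [0.7, -0.3, 0.5]
grip_width: 0.999
```

```bash
python3 - <<'E'
from h import *
go([520,-218,290],down(1.17))
E
```

```text
t 6.28 p [ 529.9 -132.8  279.6] F [ 0.7 -0.3  0.5] g 0.999 ROW [0.011, -0.005, -0.558, -5.69, 6.41, -1.02]
```

Request:
{"op": "move_arm", "data": {
  "series": [
    [0.01, 0, -0.56, -5.7, 6.4, -1, 1],
    [0.01, 0, -0.56, -5.7, 6.4, -1, 1],
    [0.01, 0, -0.56, -5.7, 6.4, -1, 1],
    [0.01, 0, -0.56, -5.7, 6.4, -1, 1],
    [0.01, 0, -0.56, -5.7, 6.4, -1, 1]
  ]
}}

```text
time_s: 6.7
eef_pos: [519.6, -218.7, 288.1]
ee_rot: [-0.002, 0.832, 0.555, 0.002]
force: [0.3, -0.1, 0.7]
grip_width: 1.002
```

```bash
python3 - <<'E'
from h import *
go([520,-218,290],down(1.17))
w=capture("wrist");cv2.imwrite("pics/w7.png",w["frame"][:,:,::-1])
E
```

```text
t 6.7 p [ 519.6 -218.7  288.1] F [ 0.3 -0.1  0.7] g 1.002 ROW [-0.0, -0.005, 0.006, 0.08, 0.01, -0.19]
```

View pics/w7.png

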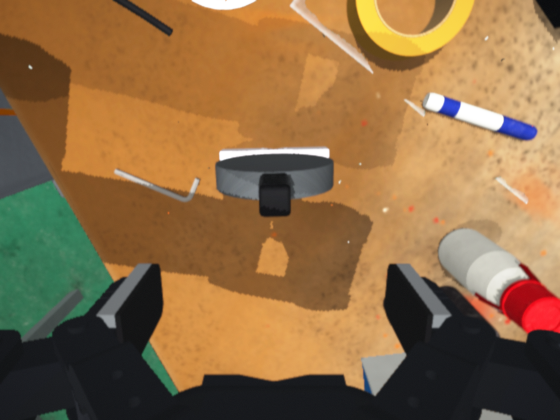

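```bash
python3 - <<'E'
from h import *
w=capture("wrist");crop(w,200,135,150,95,5.3,"w8.png")
g=w["frame"].astype(int).min(2)
P=[]
for u in range(226,325,2):
    col=g[140:156,u]; P.append((u,140+np.argmax(np.diff(col))+.5))
P=np.array(P);print(P[::8].tolist())
k=np.polyfit(P[:,0],P[:,1],1);print(k)
a=onz(w,226,np.polyval(k,226),22);b=onz(w,324,np.polyval(k,324),22);d=a-b;print("yg",d,"a",np.arctan2(-d[0],d[1]))
print(onz(w,276,203,182))
E
```

```text
[[226.0, 150.5], [242.0, 150.5], [258.0, 149.5], [274.0, 149.5], [290.0, 148.5], [306.0, 148.5], [322.0, 147.5]]
[-1.86554622e-02  1.54290252e+02]
yg [-99.47296199  38.83529449   0.        ] a 1.1985839471597282
[ 519.75397613 -220.31813289  182.        ]
```

View pics/w8.png

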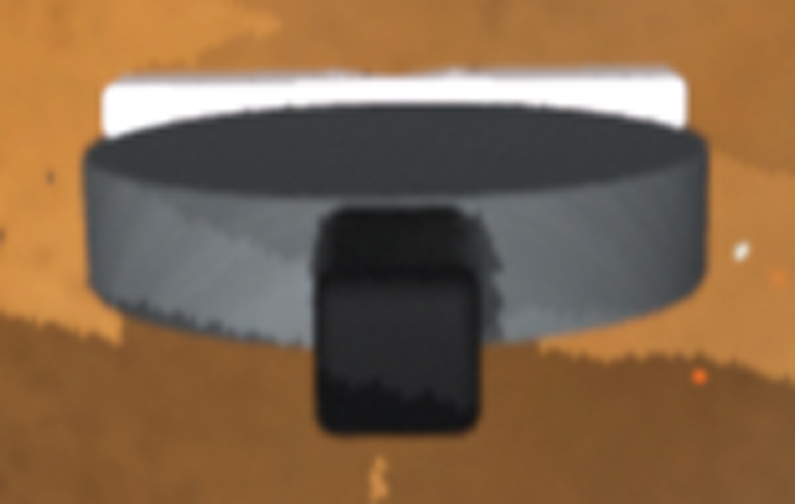

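```bash
cat >> h.py <<'E'
def index(s,pos,a,zc,pts,xoff=-11):
    xg=np.array([np.cos(a),np.sin(a),0]);yg=np.array([-np.sin(a),np.cos(a),0])
    C=np.array([pos[0],pos[1],zc])+xg*xoff;o=[]
    for u,v in pts:
        O,d=ray(s,u,v);X=O+d*((C-O)@xg)/(d@xg);o.append(((X-C)@yg,X[2]-C[2]))
    return np.array(o)
E
python3 - <<'E'
from h import *
for k in range(2):
    s=capture("side");f=s["frame"].astype(int)[300:318,236:258]
    w=np.clip(f[:,:,0]-f[:,:,2]-35,0,None)*1.0
    w[:, 14:]=0
    if k==0: print((f[:,:,0]-f[:,:,2]))
    v,u=np.mgrid[300:318,236:258];print((w*u).sum()/w.sum(),(w*v).sum()/w.sum())
E
```

```text
[[ 6  7  5  5  5  6  7  6  6  5  5  1  0  1  4  6  5  5  7  5  5  5]
 [ 7  6  5  5  5  5  5  7  6  5  3 -2 -3 -1  2  4  5  6  6  6  6  6]
 [ 6  6  5  5  5  6  6  5  5  6  5  1 -1  0  3  5  5  6  5  6  6  6]
 [ 6  6  5  7  6  6  5  7  5  5  5  4  1  2  2  6  7  5  6  5  6  5]
 [ 5  7  6  7  7  5  5  6  5  6  6  4  3  2  3  7  6  6  6  6  7  6]
 [ 4  5  6  6  7  5  6  5  6  5  6  5  4  4  5  5  6  6  6  6  5  5]
 [-2  3  5  6  6  5  6  8 11  7  5  3  1  1  5  5  6  6  6  6  5  5]
 [-1  1  3  4  5  7  6 13 22 20  9  2  0  1  3  7  6  6  6  6  6  6]
 [-1 -2 -1  2  4  5  8 19 40 43 26  8 -2 -2  1  3  5  5  7  6  6  5]
 [ 2  0 -2  0  1  4  9 24 52 61 39 15  1 -2  1  3  6  5  5  5  5  6]
 [ 3  2  0  0  0  1  7 25 52 54 31 11  2  1  2  5  5  4  5  4  5  6]
 [ 4  3  3  1  0 -1  1 16 36 32 18  8  3  2  4  7  5  6  5  5  6  6]
 [ 3  3  3  3  2  2 -1  2 12 12  7  4  3  4  7  6  7  7  7  6  6  6]
 [ 3  3  3  3  3  2  1 -1  0  1  1  3  3  4  4  6  7  7  7  6  6  7]
 [ 2  2  3  2  3  2  1  2  2  0 -1 -1 -1  2  5  4  7  6  7  6  5  6]
 [ 2  3  3  3  2  3  2  2  2  2  2  0  0  0  2  2  3  4  5  6  5  4]
 [ 2  2  3  3  3  2  2  3  1  2  1  1  2  1  0  0  0  0  2  2  1  1]
 [ 6  4  4  3  2  2  2  2  2  2  2  3  3  3  3  2  0  1 -2 -1 -1 -1]]
244.62886597938143 309.25773195876286
244.62244897959184 309.265306122449
```

```bash
python3 - <<'E'
from h import *
s=capture("side");f=s["frame"].astype(int)[296:318,236:258];v,u=np.mgrid[296:318,236:258]
def cen(w):return (w*u).sum()/w.sum(),(w*v).sum()/w.sum()
w=np.clip(f[:,:,0]-f[:,:,2]-10,0,None)*1.0; w[:,14:]=0;w[:8]=0;tab=cen(w)
g=f.sum(2)/3
print(g[:20,8:20].round(0).astype(int))
for xo in(-11,-8):
  dk=np.clip(115-g,0,None);m=((u-248.5)**2+(v-301)**2<12);hub=cen(dk*m)
  m=((u-249)**2+(v-308.6)**2<10);bob=cen(dk*m)
  o=index(s,(520,-219),1.198,76,[hub,tab,bob],xo);print(xo,hub,tab,bob,o.round(1).tolist())
  d=o-o[0];print(np.degrees(np.arctan2(d[:,0],-d[:,1])),np.hypot(*d.T))
E
```

```text
[[144 144 143 143 144 142 142 142 142 143 141 142]
 [146 146 144 142 142 142 143 141 143 144 141 143]
 [145 145 142 135 136 139 141 144 144 144 143 142]
 [147 143 131 121 116 126 135 142 144 144 145 141]
 [144 138 115  91  89 100 120 136 144 145 144 142]
 [145 134 105  75  66  78 101 129 142 147 144 144]
 [145 135 113  87  68  73 100 130 143 146 146 144]
 [144 141 133 112  87  84 112 136 145 147 146 146]
 [137 141 142 132 107 102 126 143 146 147 146 145]
 [133 137 142 134 110 111 133 145 146 146 145 147]
 [136 131 130 118 100 105 131 142 145 147 146 146]
 [137 124 115  98  80  88 112 131 141 144 145 145]
 [132 117 106  85  67  72  91 115 135 139 138 135]
 [123 115 111  96  77  70  87 108 125 128 123 122]
 [114 115 124 117  96  84 102 119 128 127 126 124]
 [ 99 116 131 131 112 104 123 137 140 140 139 137]
 [ 87 101 122 126 114 114 134 145 145 144 144 146]
 [ 95  91 100 107 104 111 133 142 145 145 145 146]
 [127 111  97  91  91  98 114 126 134 139 140 143]
 [154 143 125 111 102  94  95  97 111 118 122 125]]
-11 (np.float64(248.18860662047726), np.float64(301.6035411855273)) (np.float64(244.63004484304932), np.float64(309.2713004484305)) (np.float64(248.48222996515673), np.float64(308.3686411149825)) [[0.7, -4.0], [11.2, -37.4], [0.8, -28.4]]
[1.80000000e+02 1.74614465e+01 1.58988473e-01] [ 0.         35.00594478 24.4437289 ]
-8 (np.float64(248.18860662047726), np.float64(301.6035411855273)) (np.float64(244.63004484304932), np.float64(309.2713004484305)) (np.float64(248.48222996515673), np.float64(308.3686411149825)) [[2.4, -8.2], [13.0, -41.7], [2.5, -32.7]]
[1.80000000e+02 1.74614465e+01 1.58988473e-01] [ 0.         35.16681456 24.55606002]
```

```bash
python3 - <<'E'
from h import *
go([520,-219,140],down(1.198))
E
```

```text
t 6.95 p [ 519.9 -217.6  289.1] F [0.5 0.3 1. ] g 1.0 ROW [0.001, -0.005, -0.028, -0.2, 0.05, 14.91]
```

Request:
{"op": "move_arm", "data": {
  "series": [
    [0, 0, -0.028, -0.1, 0.1, 4, 1],
    [0, 0, -0.028, -0.2, 0.1, 7.5, 1],
    [0, 0, -0.028, -0.2, 0.1, 11, 1],
    [0, 0, -0.028, -0.2, 0.1, 14, 1],
    [0, 0, -0.028, -0.2, 0.1, 14.9, 1]
  ]
}}

```text
time_s: 7.37
eef_pos: [518.7, -217.7, 135.5]
ee_rot: [-0.004, 0.826, 0.563, 0.001]
force: [-0.3, -0.7, -0.5]
grip_width: 1.004
```

```bash
python3 - <<'E'
from h import *
go([520,-219,140],down(1.198))
s=capture("side");crop(s,200,200,120,120,5,"s6.png")
w=capture("wrist");cv2.imwrite("pics/w9.png",w["frame"][:,:,::-1])
E
```

```text
t 7.37 p [ 518.7 -217.7  135.5] F [-0.3 -0.7 -0.5] g 1.004 ROW [-0.006, -0.007, -0.002, -0.07, 0.16, -0.45]
```

View pics/s6.png

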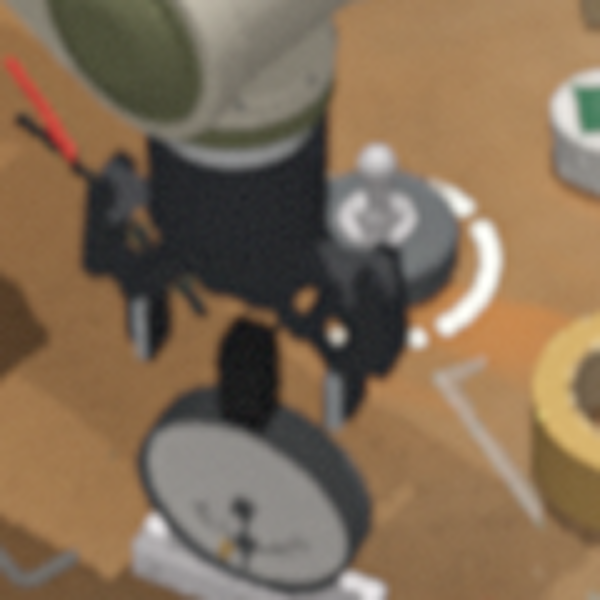

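View pics/w9.png

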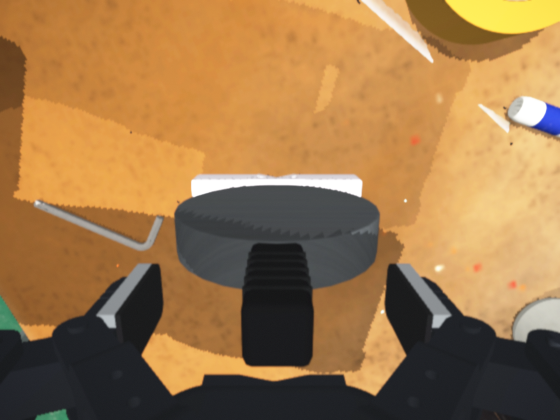

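Request:
{"op": "move_arm", "data": {
  "series": [
    [-0.005, -0.005, 0, -0.1, 0.15, -0.4, 0.9],
    [-0.005, -0.005, 0, -0.1, 0.15, -0.4, 0.6],
    [-0.005, -0.005, 0, -0.1, 0.15, -0.4, 0.3],
    [-0.005, -0.005, 0, -0.1, 0.15, -0.4, 0.2],
    [-0.005, -0.005, 0, -0.1, 0.15, -0.4, 0.1]
  ],
  "grip_force": 60
}}

```text
time_s: 7.88
eef_pos: [521.3, -220.3, 143.8]
ee_rot: [0.002, 0.826, 0.563, 0.001]
force: [-0.0, -0.0, -0.2]
grip_width: 0.333
```

Request:
{"op": "move_arm", "data": {
  "series": [
    [0, 0, 0, 0, 0, 0, 0.1],
    [0, 0, 0, 0, 0, 0, 0.1]
  ]
}}

```text
time_s: 8.05
eef_pos: [521.2, -220.2, 143.6]
ee_rot: [0.002, 0.826, 0.563, 0.001]
force: [1.0, -1.0, -3.4]
grip_width: 0.249
```

```bash
python3 - <<'E'
from h import *
go([520,-219,140],down(1.198))
w=capture("wrist");cv2.imwrite("pics/w10.png",w["frame"][:,:,::-1])
E
```

```text
t 8.05 p [ 521.2 -220.2  143.6] F [ 1.  -1.  -3.4] g 0.249 ROW [0.004, -0.0, -0.001, 0.07, -0.16, 0.36]
```

View pics/w10.png

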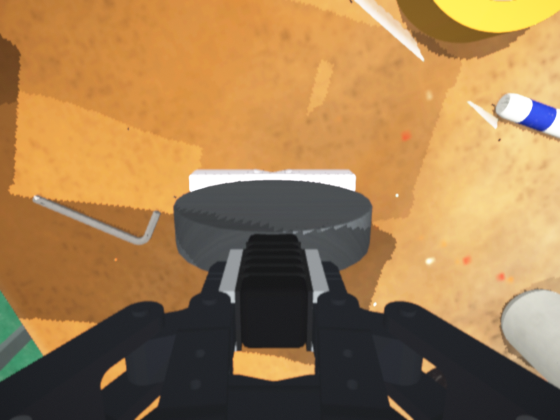

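Request:
{"op": "move_arm", "data": {
  "series": [
    [0, 0, 0, 0, 0, 0, 0.1],
    [0, 0, 0, 0, 0, -1.5, 0.1],
    [0, 0, 0, 0, 0, -4, 0.1],
    [0, 0, 0, 0, 0, -8, 0.1],
    [0, 0, 0, 0, 0, -12, 0.1]
  ]
}}

```text
time_s: 8.52
eef_pos: [520.1, -219.7, 264.0]
ee_rot: [0.0, 0.826, 0.563, 0.001]
force: [0.4, -0.9, -3.0]
grip_width: 0.249
```

```bash
python3 - <<'E'
from h import *
s=capture("side");crop(s,180,150,150,120,5,"s7.png")
w=capture("wrist");cv2.imwrite("pics/w11.png",w["frame"][:,:,::-1])
S=ctrl.sense();print(S["joints"].round(3),S["eef_pos"],S["force"],S["wrist_torque"])
# tilt top toward +y_g by th: rotation about x_g by -th ; face camera yaw
a=1.198;th=np.radians(17)
xg=np.array([np.cos(a),np.sin(a),0])
go([520,-300,400],down(a,-th*xg))
E
```

```text
[-6.080e-01  3.750e-01  1.311e+00  1.000e-03  1.440e+00 -2.340e-01] [ 522.38929316 -221.16143293  270.06022308] [ 0.38776003 -0.85576174 -4.59995328] [-0.05274853 -0.0365823  -0.05202879]
t 8.62 p [ 522.4 -221.2  270.1] F [ 0.4 -0.9 -4.6] g 0.249 ROW [-0.281, 0.002, -0.001, -7.45, 2.86, -12.94]
```

View pics/s7.png

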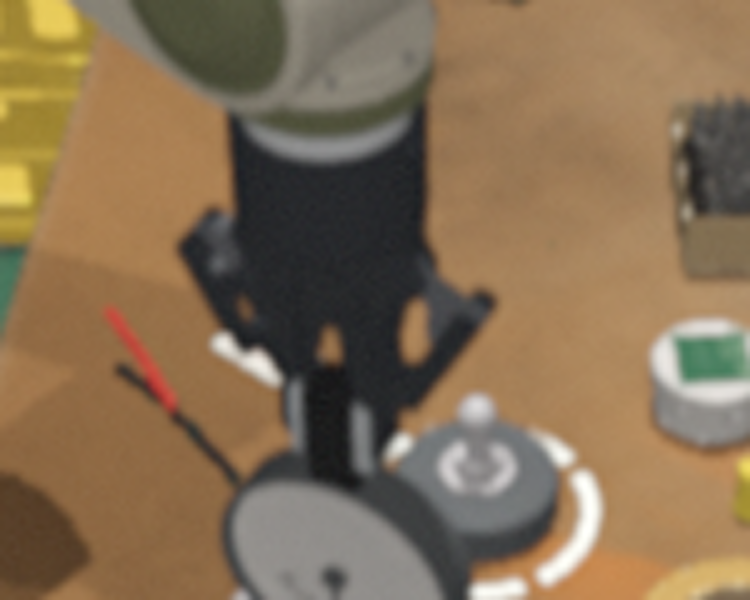

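View pics/w11.png

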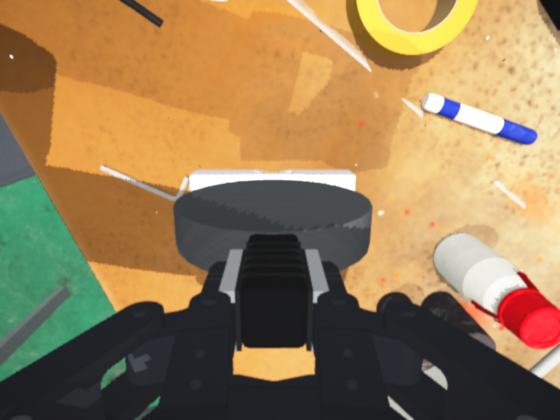

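```bash
python3 - <<'E'
from h import *
a=1.6;yg=np.array([-np.sin(a),np.cos(a),0])
go([470,-330,400],down(a,np.radians(35)*yg))
E
```

```text
t 8.62 p [ 522.4 -221.2  270.1] F [ 0.4 -0.9 -4.6] g 0.249 ROW [-0.109, -0.597, -0.395, -12.07, -0.7, -12.98]
```

Request:
{"op": "move_arm", "data": {
  "series": [
    [0, 0, 0, -1, 0, -3, 0.1],
    [-0.03, -0.12, -0.1, -4, -0.2, -6, 0.1],
    [-0.05, -0.24, -0.2, -7, -0.4, -9, 0.1],
    [-0.08, -0.36, -0.3, -10, -0.6, -12, 0.1],
    [-0.1, -0.48, -0.38, -12, -0.7, -13, 0.1]
  ]
}}

```text
time_s: 9.03
eef_pos: [469.7, -331.4, 403.6]
ee_rot: [0.151, 0.713, 0.671, -0.134]
force: [0.8, -0.2, -3.3]
grip_width: 0.25
```

Request:
{"op": "move_arm", "data": {
  "series": [
    [0, -0.12, 0, 0, 0, 0, 0.1],
    [0, -0.12, 0, 0, 0, 0, 0.1],
    [0, -0.12, 0, 0, 0, 0, 0.1],
    [0, -0.12, 0, 0, 0, 0, 0.1],
    [0, -0.12, 0, 0, 0, 0, 0.1]
  ]
}}

```text
time_s: 9.45
eef_pos: [469.9, -331.5, 402.6]
ee_rot: [0.189, 0.704, 0.661, -0.176]
force: [0.3, -0.9, -2.9]
grip_width: 0.253
```

Request:
{"op": "move_arm", "data": {
  "series": [
    [0, 0, 0, 0, 0, 0, 0.1],
    [0, 0, 0, 0, 0, 0, 0.1],
    [0, 0, 0, 0, 0, 0, 0.1],
    [0, 0, 0, 0, 0, 0, 0.1],
    [0, 0, 0, 0, 0, 0, 0.1]
  ]
}}

```text
time_s: 9.87
eef_pos: [469.9, -331.5, 402.6]
ee_rot: [0.189, 0.704, 0.661, -0.175]
force: [0.5, -0.3, -3.5]
grip_width: 0.251
```

Request:
{"op": "move_arm", "data": {
  "series": [
    [0, 0, 0, 0, 0, 0, 0.1],
    [0, 0, 0, 0, 0, 0, 0.1],
    [0, 0, 0, 0, 0, 0, 0.1],
    [0, 0, 0, 0, 0, 0, 0.1],
    [0, 0, 0, 0, 0, 0, 0.1]
  ]
}}

```text
time_s: 10.28
eef_pos: [469.9, -331.5, 402.6]
ee_rot: [0.189, 0.704, 0.661, -0.175]
force: [-0.8, 0.1, -4.1]
grip_width: 0.255
```

```bash
python3 - <<'E'
from h import *
s=capture("side");cv2.imwrite("pics/s8.png",s["frame"][:,:,::-1])
S=ctrl.sense();print(S["time_s"],S["joints"].round(3),S["eef_pos"],S["force"])
E
```

```text
10.3333 [-0.64   0.227  1.258 -0.421  1.343 -0.546] [ 469.90640362 -331.50455515  402.5871483 ] [ 0.15693473 -0.94381407 -2.80692377]
```

View pics/s8.png

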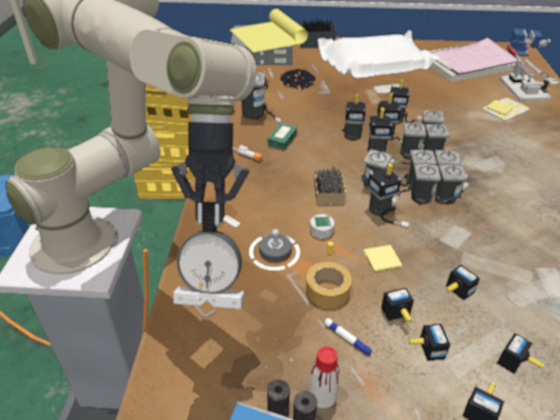

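```bash
python3 - <<'E'
from h import *
s=capture("side");crop(s,168,190,84,125,7,"s9.png")
cv2.imwrite("pics/s9.png",cv2.resize(s["frame"][225:315,168:250,::-1],None,fx=6.6,fy=6.6,interpolation=cv2.INTER_CUBIC))
E
```

```text
(no output)
```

View pics/s9.png

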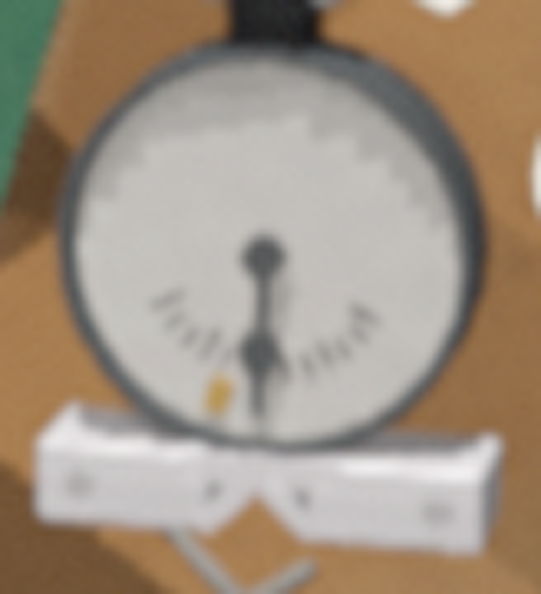

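```bash
python3 - <<'E'
from h import *
s=capture("side");S,p,R=st();M=R.as_matrix();xg,yg,zg=M[:,0],-M[:,1],-M[:,2]
f=s["frame"].astype(int);w=np.clip(f[270:300,190:215,0]-f[270:300,190:215,2]-45,0,None)*1.;
w[:10]=0
v,u=np.mgrid[270:300,190:215]
print((w>0).astype(int)[8:24]);tab=((w*u).sum()/w.sum(),(w*v).sum()/w.sum())
P=lambda x,y:(168+x/6.6-.42,225+y/6.6-.42)
print(tab,P(219,396))
C=p-zg*(143.6-76)-11*xg
o=[]
for q in [P(263,257),tab,P(258,415),P(258,352),P(219,396)]:
    O,d=ray(s,*q);X=O+d*((C-O)@xg)/(d@xg);o.append(((X-C)@yg,(X-C)@zg))
o=np.array(o);d=o-o[0];print(o.round(1).tolist(),np.degrees(np.arctan2(d[:,0],-d[:,1])).round(1),np.hypot(*d.T).round(1))
# expected plumb
g=np.array([0,0,-1]);print("plumb exp",np.degrees(np.arctan2(g@yg,-(g@zg))))
E
```

```text
[[0 0 0 0 0 0 0 0 0 0 0 0 0 0 0 0 0 0 0 0 0 0 0 0 0]
 [0 0 0 0 0 0 0 0 0 0 0 0 0 0 0 0 0 0 0 0 0 0 0 0 0]
 [0 0 0 0 0 0 0 0 0 0 0 0 0 0 0 0 0 0 0 0 0 0 0 0 0]
 [0 0 0 0 0 0 0 0 0 0 0 0 0 0 0 0 0 0 0 0 0 0 0 0 0]
 [0 0 0 0 0 0 0 0 0 0 1 1 0 0 0 0 0 0 0 0 0 0 0 0 0]
 [0 0 0 0 0 0 0 0 0 0 1 1 1 0 0 0 0 0 0 0 0 0 0 0 0]
 [0 0 0 0 0 0 0 0 0 1 1 1 1 0 0 0 0 0 0 0 0 0 0 0 0]
 [0 0 0 0 0 0 0 0 0 1 1 1 1 0 0 0 0 0 0 0 0 0 0 0 0]
 [0 0 0 0 0 0 0 0 0 1 1 1 1 0 0 0 0 0 0 0 0 0 0 0 0]
 [0 0 0 0 0 0 0 0 0 0 1 1 0 0 0 0 0 0 0 0 0 0 0 0 0]
 [0 0 0 0 0 0 0 0 0 0 0 0 0 0 0 0 0 0 0 0 0 0 0 0 0]
 [0 0 0 0 0 0 0 0 0 0 0 0 0 0 0 0 0 0 0 0 0 0 0 0 0]
 [0 0 0 0 0 0 0 0 0 0 0 0 0 0 0 0 0 0 0 0 0 0 0 0 0]
 [0 0 0 0 0 0 0 0 0 0 0 0 0 0 0 0 0 0 0 0 0 0 0 0 0]
 [0 0 0 0 0 0 0 0 0 0 0 0 0 0 0 0 0 0 0 0 0 0 0 0 0]
 [0 0 0 0 0 0 0 0 0 0 0 0 0 0 0 0 0 0 0 0 0 0 0 0 0]]
(np.float64(200.65893271461718), np.float64(284.3619489559165)) (200.7618181818182, 284.58)
[[0.6, -0.8], [12.2, -39.2], [1.5, -44.1], [1.7, -26.8], [12.1, -39.6]] [180.   16.9   1.3   2.4  16.5] [ 0.  40.2 43.3 26.  40.5]
plumb exp 2.2857378905734427
```

```bash
python3 - <<'E'
from h import *
s=capture("side");t=capture("top")
crop(s,245,215,60,60,9,"s10.png");crop(t,250,175,70,65,8,"t10.png")
E
```

```text
(no output)
```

View pics/s10.png

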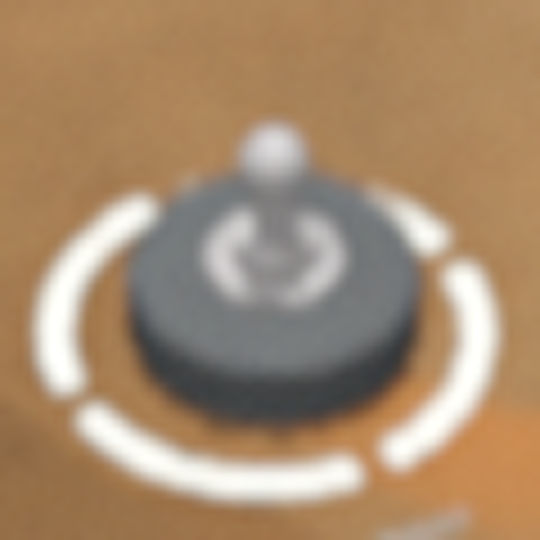

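View pics/t10.png

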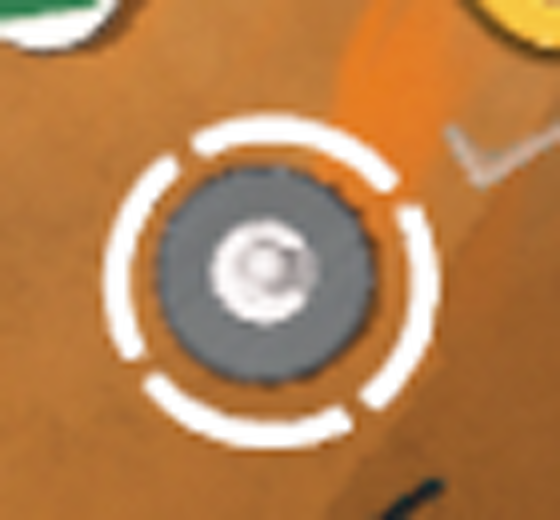

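```bash
python3 - <<'E'
from h import *
s=capture("side");t=capture("top")
S=(245+274/9-.44,215+155/9-.44);T=(250+267/8-.44,175+267/8-.44)
print(onz(s,*S,66),onz(t,*T,66),tri([s,t],[S,T]))
print("base",onz(s,245+274/9-.44,215+273/9-.44,25),onz(t,250+266/8-.44,175+273/8-.44,25))
E
```

```text
[560.61822354  15.04378149  66.        ] [560.16584896  12.67509077  66.        ] [560.38302883  12.75486315  68.06638683]
base [561.29295241   7.2388197   25.        ] [560.90489733  12.54013397  25.        ]
```

```bash
python3 - <<'E'
from h import *
go([560.5,12.5,270],down(1.571))
E
```

```text
t 10.63 p [ 469.9 -331.5  402.6] F [-0.9 -0.4 -3.6] g 0.251 ROW [0.02, 0.522, -0.062, 36.94, 6.73, -5.64]
```

Request:
{"op": "move_arm", "data": {
  "series": [
    [0, 0.1, -0.01, 3, 0.5, -0.5, 0.1],
    [0, 0.2, -0.02, 7, 1.2, -1, 0.1],
    [0.01, 0.3, -0.04, 11, 2, -1.7, 0.1],
    [0.02, 0.42, -0.05, 15, 2.7, -2.3, 0.1],
    [0.02, 0.52, -0.06, 19, 3.5, -2.9, 0.1]
  ]
}}

```text
time_s: 11.05
eef_pos: [517.4, -153.2, 334.6]
ee_rot: [-0.001, 0.708, 0.707, 0.001]
force: [0.7, 0.3, -4.1]
grip_width: 0.251
```

```bash
python3 - <<'E'
from h import *
go([560.5,12.5,270],down(1.571))
E
```

```text
t 11.05 p [ 517.4 -153.2  334.6] F [ 0.7  0.3 -4.1] g 0.251 ROW [0.001, -0.002, -0.002, 16.56, 4.28, 6.5]
```

Request:
{"op": "move_arm", "data": {
  "series": [
    [0, 0, 0, 3.5, 0.9, 1.3, 0.1],
    [0, 0, 0, 7, 1.8, 2.6, 0.1],
    [0, 0, 0, 10.5, 2.7, 4, 0.1],
    [0, 0, 0, 14, 3.6, 5.5, 0.1],
    [0, 0, 0, 16.6, 4.3, 6.5, 0.1]
  ]
}}

```text
time_s: 11.47
eef_pos: [560.9, 15.4, 268.8]
ee_rot: [-0.001, 0.707, 0.707, 0.001]
force: [0.8, -1.9, -3.9]
grip_width: 0.252
```

Request:
{"op": "move_arm", "data": {
  "series": [
    [0, 0, 0, 0, 0, 0, 0.1],
    [0, 0, 0, 0, 0, 0, 0.1],
    [0, 0, 0, 0, 0, 0, 0.1]
  ]
}}

```text
time_s: 11.72
eef_pos: [561.0, 14.8, 269.2]
ee_rot: [0.0, 0.707, 0.707, 0.001]
force: [-0.9, -0.6, -3.8]
grip_width: 0.248
```

```bash
python3 - <<'E'
from h import *
go([560.5,12.5,260],down(1.571))
s=capture("side");cv2.imwrite("pics/s11.png",cv2.resize(s["frame"][130:280,210:340,::-1],None,fx=4,fy=4,interpolation=cv2.INTER_CUBIC))
w=capture("wrist");cv2.imwrite("pics/w12.png",w["frame"][:,:,::-1])
E
```

```text
t 11.72 p [561.   14.8 269.2] F [-0.9 -0.6 -3.8] g 0.248 ROW [0.001, -0.001, -0.0, -0.23, -0.05, 0.92]
```

View pics/s11.png

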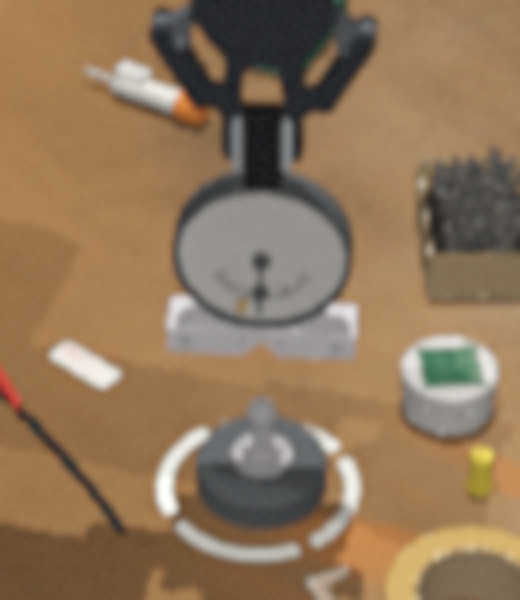

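View pics/w12.png

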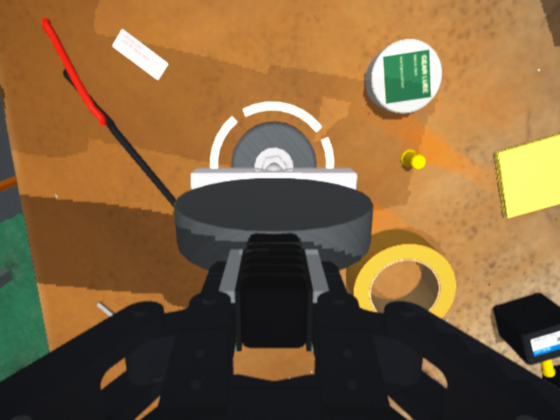

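Request:
{"op": "move_arm", "data": {
  "series": [
    [0, 0, 0, -0.2, 0, 1.5, 0.1],
    [0, 0, 0, -0.2, 0, 3, 0.1],
    [0, 0, 0, -0.2, 0, 4.5, 0.1],
    [0, 0, 0, -0.2, 0, 5.3, 0.1],
    [0, 0, 0, -0.2, 0, 5.3, 0.1]
  ]
}}

```text
time_s: 12.23
eef_pos: [560.5, 11.4, 215.2]
ee_rot: [-0.001, 0.708, 0.706, 0.0]
force: [-0.1, -0.0, -4.1]
grip_width: 0.251
```

```bash
python3 - <<'E'
from h import *
go([560.5,12.5,211],down(1.571))
s=capture("side");cv2.imwrite("pics/s12.png",cv2.resize(s["frame"][150:280,220:330,::-1],None,fx=5,fy=4.6,interpolation=cv2.INTER_CUBIC))
E
```

```text
t 12.23 p [560.5  11.4 215.2] F [-0.1 -0.  -4.1] g 0.251 ROW [-0.001, -0.001, -0.003, 0.11, -0.0, 0.42]
```

View pics/s12.png

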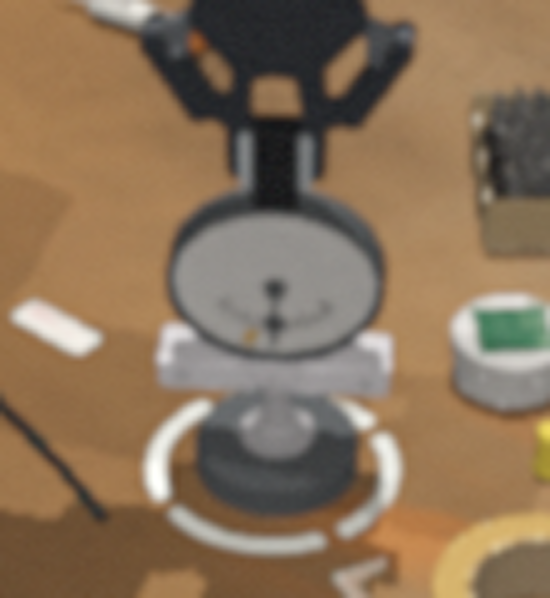

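Request:
{"op": "move_arm", "data": {
  "series": [
    [0, 0, 0, 0.1, 0, 0.2, 0.1],
    [0, 0, 0, 0.1, 0, 0.3, 0.1],
    [0, 0, 0, 0.1, 0, 0.3, 0.1]
  ]
}}

```text
time_s: 12.53
eef_pos: [561.2, 12.5, 214.0]
ee_rot: [0.0, 0.708, 0.706, 0.001]
force: [0.1, -0.7, -3.4]
grip_width: 0.25
```

Request:
{"op": "move_arm", "data": {
  "series": [
    [0, 0, 0, 0, 0, 0.1, 0.1],
    [0, 0, 0, 0, 0, 0.2, 0.1],
    [0, 0, 0, 0, 0, 0.2, 0.1]
  ]
}}

```text
time_s: 12.78
eef_pos: [561.2, 12.5, 212.0]
ee_rot: [0.0, 0.708, 0.706, 0.001]
force: [0.1, -0.5, -5.4]
grip_width: 0.251
```

```bash
python3 - <<'E'
from h import *
go([560.5,12.5,211],down(1.571))
print(ctrl.sense()["wrist_torque"])
E
```

```text
t 12.78 p [561.2  12.5 212. ] F [ 0.1 -0.5 -5.4] g 0.251 ROW [0.002, -0.001, -0.003, 0.0, -0.07, 0.1]
[0.00684726 0.02151209 0.00428536]
```

Request:
{"op": "move_arm", "data": {
  "series": [
    [0, 0, 0, 0, 0, 0.1, 0.1],
    [0, 0, 0, 0, 0, 0.1, 0.1]
  ]
}}

```text
time_s: 12.95
eef_pos: [561.2, 12.5, 210.9]
ee_rot: [0.0, 0.708, 0.706, 0.001]
force: [0.7, -0.2, -4.0]
grip_width: 0.253
```

Request:
{"op": "move_arm", "data": {
  "series": [
    [0, 0, 0, 0, 0, 0.1, 0.1],
    [0, 0, 0, 0, 0, 0.1, 0.1]
  ]
}}

```text
time_s: 13.12
eef_pos: [561.3, 12.5, 210.4]
ee_rot: [0.001, 0.708, 0.706, 0.001]
force: [-0.1, -0.7, 0.2]
grip_width: 0.251
```

Request:
{"op": "move_arm", "data": {
  "series": [
    [0, 0, 0, 0, 0, 0.1, 0.1],
    [0, 0, 0, 0, 0, 0.1, 0.1]
  ]
}}

```text
time_s: 13.28
eef_pos: [561.4, 12.4, 210.3]
ee_rot: [0.001, 0.708, 0.706, 0.001]
force: [-2.0, -0.2, 4.2]
grip_width: 0.255
```

Request:
{"op": "move_arm", "data": {
  "series": [
    [-0.06, 0, 0, 0, -0.87, 0.05, 0.1],
    [-0.12, 0, 0, 0, -1.73, 0.12, 0.1],
    [-0.18, 0, 0, 0, -2.59, 0.25, 0.1],
    [-0.24, 0, 0, 0, -3.43, 0.43, 0.1],
    [-0.297, 0, 0, 0, -4.23, 0.65, 0.1]
  ]
}}

```text
time_s: 13.7
eef_pos: [518.6, 12.5, 204.0]
ee_rot: [0.107, 0.7, 0.698, 0.107]
force: [-0.6, 0.1, -0.4]
grip_width: 0.249
```

```bash
cat >> h.py <<'E'
def rep():
    S,p,R=st();M=R.as_matrix();xg,yg,zg=M[:,0],-M[:,1],-M[:,2];g=np.array([0,0,-1])
    print("t",round(S["time_s"],2),"p",p.round(1),"F",S["force"].round(1),"tq",S["wrist_torque"].round(2),"tilt",np.degrees(np.arctan2(g@yg,-(g@zg))).round(2),"pitch",np.degrees(np.arcsin(xg[2])).round(2),"notch",(p-144.4*zg).round(1))
E
python3 - <<'E'
from h import *
rep()
s=capture("side");cv2.imwrite("pics/s13.png",cv2.resize(s["frame"][150:280,220:330,::-1],None,fx=5,fy=4.6,interpolation=cv2.INTER_CUBIC))
E
```

```text
t 13.7 p [518.6  12.5 204. ] F [-0.6  0.1 -0.4] tq [0.08 0.45 0.04] tilt 17.42 pitch -0.0 notch [561.8  12.4  66.2]
```

View pics/s13.png

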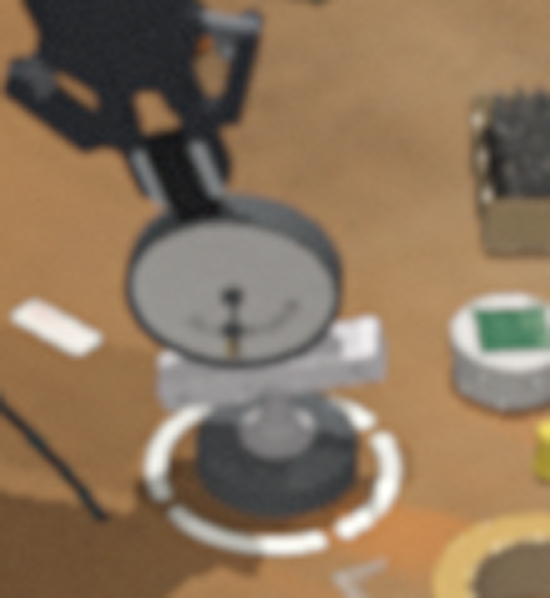

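Request:
{"op": "move_arm", "data": {
  "series": [
    [0, 0, 0, 0, 0, 0.05, 0.1],
    [0, 0, 0, 0, 0, 0.05, 0.1],
    [0, 0, 0, 0, 0, 0.05, 0.1],
    [0, 0, 0, 0, 0, 0.05, 0.1],
    [0, 0, 0, 0, 0, 0.05, 0.1]
  ]
}}

```text
time_s: 14.17
eef_pos: [518.0, 12.8, 203.6]
ee_rot: [0.108, 0.699, 0.698, 0.108]
force: [-2.7, 0.4, 7.0]
grip_width: 0.253
```

```bash
python3 - <<'E'
from h import *
rep()
for k in range(14): s=capture("side")
rep()
cv2.imwrite("pics/s14.png",cv2.resize(s["frame"][185:250,235:305,::-1],None,fx=8,fy=8,interpolation=cv2.INTER_CUBIC))
t=capture("top");crop(t,170,140,220,140,3.6,"t14.png")
E
```

```text
t 14.17 p [518.   12.8 203.6] F [-2.7  0.4  7. ] tq [-0.1   0.42 -0.06] tilt 17.57 pitch -0.01 notch [561.6  12.7  65.9]
t 14.87 p [518.   12.8 203.6] F [-3.2 -0.1  7.6] tq [-0.05  0.46 -0.07] tilt 17.57 pitch -0.01 notch [561.6  12.7  65.9]
```

View pics/s14.png

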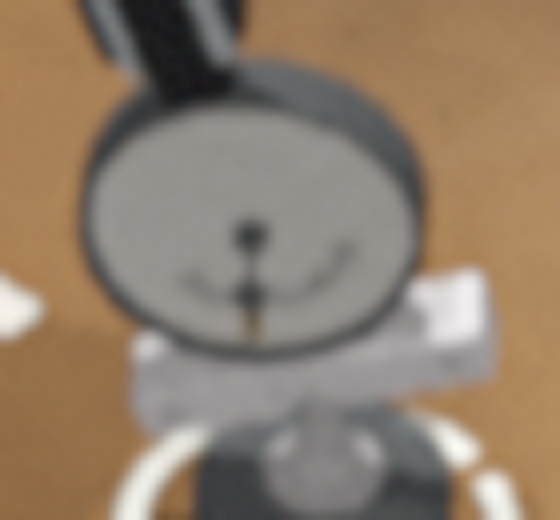

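View pics/t14.png

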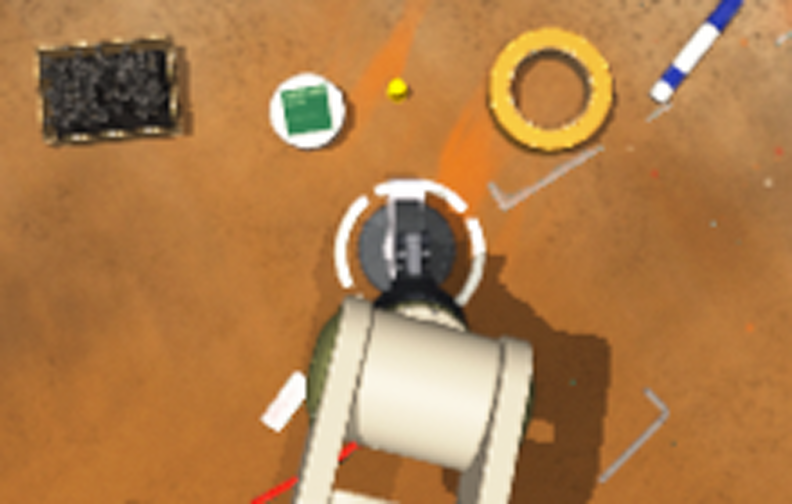

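```bash
python3 - <<'E'
from h import *
s=capture("side");f=s["frame"].astype(int)[210:232,258:276]
print(258);print((f[:,:,0]-f[:,:,2]));print((f.sum(2)//3))
S,p,R=st();M=R.as_matrix();xg,yg,zg=M[:,0],-M[:,1],-M[:,2]
C=p-zg*(143.6-76)-11*xg
for th in(15,16,17,18,19):
  q=[proj(s,C+r*(np.sin(np.radians(th))*yg-np.cos(np.radians(th))*zg)).round(2).tolist() for r in(0,37,42)];print(th,q)
E
```

```text
258
[[ 6  7  6  5  6  6  6  7  6  6  7  6  6  6  6  8  7  7]
 [ 6  6  6  7  6  6  7  6  6  6  6  6  6  6  8  7  6  6]
 [ 5  6  6  5  6  5  6  6  5  5  6  6  7  6  6  6  6  7]
 [ 7  5  6  5  6  6  3  1  1  1  5  6  6  7  5  7  7  7]
 [ 6  6  6  6  6  5  3  0 -2  2  5  5  6  6  6  6  6  6]
 [ 6  7  6  6  6  7  3  1 -1  2  4  5  6  6  5  6  6  7]
 [ 5  6  5  7  6  6  5  2  3  5  5  7  6  6  6  6  6  6]
 [ 6  6  7  7  7  5  5  4  3  4  6  5  6  5  7  6  6  5]
 [ 5  6  6  6  7  6  7  4  5  5  6  6  6  5  7  7  6  6]
 [ 6  5  6  7  5  6  5  4  3  5  6  6  6  7  5  5  5  5]
 [ 5  4  6  5  6  6  4  1  2  4  6  6  6  7  6  5  5  6]
 [ 6  6  5  5  5  6  3  0  0  1  4  5  5  5  5  6  5  7]
 [ 6  6  6  5  6  5  4  1  1  3  3  5  5  5  5  6  5  7]
 [ 5  6  6  7  6  6  6  9  9  9  6  5  5  6  6  5  6  6]
 [ 7  7  7  7  6  6 10 16 19 16  9  6  6  7  6  7  7  7]
 [ 7  7  6  6  7  6 12 22 26 24 11  5  6  6  6  5  6  7]
 [ 4  6  5  7  6  6 13 21 26 24 12  6  6  7  5  7  6  7]
 [ 0  2  3  5  5  6 10 16 16 18 10  5  4  5  5  4  3  2]
 [ 1  1  0  1  1  1  3  6  6  8  6  3  3  1  1  1  2  0]
 [ 1  1  0  0
[... 1392 characters left out ...]
 105 119 140 146 146 145 143 140 135 127]
 [ 86  97 108 114 121 124 122 114 107 118 131 132 130 128 124 117 108 101]
 [ 94  90  90  88  88  92  92  93  96 103 107 103 102 101  97  92  92  95]
 [122 116 109 101  95  91  88  89  91  89  92  94  96 100 104 110 120 127]
 [141 139 134 129 125 122 121 120 116 116 117 122 127 128 132 140 145 149]
 [147 148 146 145 144 145 145 145 142 141 143 144 146 147 149 149 153 152]]
15 [[266.04, 213.9], [266.78, 224.7], [266.88, 226.12]]
16 [[266.04, 213.9], [266.54, 224.69], [266.6, 226.12]]
17 [[266.04, 213.9], [266.29, 224.68], [266.32, 226.11]]
18 [[266.04, 213.9], [266.04, 224.67], [266.04, 226.09]]
19 [[266.04, 213.9], [265.79, 224.65], [265.76, 226.08]]
```

```bash
python3 - <<'E'
from h import *
from rig import job
rep();print(ctrl.sense()["dq"].round(4));print(job.finish_job());rep()
E
```

```text
t 14.97 p [518.   12.8 203.6] F [-3.4 -0.8  7.6] tq [-0.08  0.42 -0.02] tilt 17.57 pitch -0.01 notch [561.6  12.7  65.9]
[-0.0002  0.0007 -0.0003 -0.0002 -0.0004  0.0002]
the job is handed in; nothing more can be done
None
the job is handed in; nothing more can be done
```

I slid the stud base into the tape ring with the jaws loosely round its nut. I then gripped the gauge by its handle, seated its notch on the ball and rocked it until the pointer came to rest on the tab. I handed the job in at about 15 s of the 67 s allowed, still holding the gauge there.

Last checks before handing in:
- **Base:** it stood inside the ring in the wrist, top and side views, with bare table showing between disc and tape.
- **Seating:** contact came at the height worked out beforehand. The notch point was at (561.6, 12.7, 65.9) mm, against a ball found at about (560.5, 12.5, 66) mm. The ball carries roughly 11 N including the gauge's weight, and that held steady over about 0.7 s.
- **Pointer:** the gauge was tilted 17.6° to its +y side. In the side view the needle lay within about 0.1 pixel of the middle of the tab; the tab is about 2.5 pixels wide there.
- **Other things on the table:** none of them looked shifted in the last top and side pictures. I compared these by eye and did not measure them.

**Disagreements:**
- The two cameras put the ring centre and the ball 2 to 5 mm apart in y, so I used values between them.
- The closer view of the dial gave an index of 16.5° to 16.9°, and I aimed for 17°. The final tilt is therefore slightly over that, though the last picture showed the pointer centred on the tab.

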